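Close and vent the kiln-wash sprayer

ROBOT

A 7-joint arm with a two-finger parallel gripper is mounted at the origin on the work surface. World frame = base frame: x ahead of the robot, y to its left, z up, the work surface at z = 0. Lengths are in m, angles in rad, forces in N, time in s.
With the tool pointing down it reaches from about 0.375 to 0.925 m from the base axis. Payload 3.1 kg.
Tool frame: the origin (TCP) lies between the finger pads; the fingertips stand 19 mm ahead of it and the grasp point (between the pads) is the TCP; z points along the fingers, y is the line along which they close (so a half turn about z gives the same grasp; the last joint's range is limited). The gripper opens to 85 mm and grips with 20 to 120 N. Pads are 22 mm wide; open, the fingers measure 114 mm over their backs; the gripper's body (76 mm by 85 mm) begins 54 mm behind the grasp point. The pads swing forward as they close: fully open they stand 13 mm farther back than shut.
Start: joints at [1.246, 0.383, 0.044, 1.598, -0.018, 1.161, -0.05], TCP at [0.146, -0.633, 0.215] pointing down, gripper open.
Joint ranges: [-2.61, 2.61], [-0.41, 2.15], [-1.48, 1.57], [0, 2.5], [-1.57, 4.71], [0.05, 1.97], [-2.85, 2.85]. Speed limits (rad/s): [2.79, 2.79, 3.14, 3.14, 3.14, 3.14, 3.14].

INTERFACE

Orientations are given as a unit quaternion [x, y, z, w].
In Python, from bench import move_ptp, movel, move_j, move_gripper, pause, inverse_kinematics, read_camera, camera_params, MotionError, sign_off, look_for, tip_of, read_time_s, read_qpos, read_joint_vel, read_effort, read_eef_pos, read_tcp_rot, read_ft_force, read_ft_torque, read_finger_gap, read_grasp_force gives the robot as it stands. Calls block until the motion is done:
- move_ptp(position, orientation): joint-space move of the TCP to a pose.
- movel(position, orientation=None, speed=0.15): straight line of the TCP; orientation=None keeps the orientation; speed is the mean speed in m/s.
- move_j(angles): joint-space move.
- move_gripper(opening, effort=None): finger opening in m; effort is the grip in N (None keeps the last); returns when the fingers have stopped.
- pause(seconds).
- inverse_kinematics(position, orientation): joint angles nearest the present ones, or None.
- read_camera(name): name is "scene" or "top"; returns the picture (400x640x3 uint8, red, green, blue); there is no depth.
- camera_params(name): a dict with "K" (3x3 intrinsics, pixels), "camera_from_world" (4x4, takes a point from world to camera coordinates). Camera axes: x right, y down, z forward; pixel columns grow to the right and rows downward; lengths in m; the calibration is good to about 2 mm. A picture is of the moment at which its call begins. camera_params takes no time and is no camera call.
A pose or a line that the arm cannot do raises MotionError and nothing moves.
- sign_off(): hands the job in; it is judged then, once.
Trained networks look in the newest picture that a camera, given by its name, has taken for a name from the list of things; names that differ only in an ending like _2 or _b are one class to them, and where a whole thing is asked for, a point or a joint stands for the part that bears it (a point fixed in the world has none). Each returns a list of dicts, best first, with "confidence" (0 to 1); they miss things now and then, are a little off and sometimes report something else, mostly with a low value. They report only what shows in the picture. A call takes as long as a camera call.
- look_for(camera, name): "at" ([column, row] in pixels, amid what is visible of it).
- tip_of(camera, name): "at" ([column, row] in pixels: a listed point, or the origin of a listed thing).
Readings, each from a call of its own:
- read_time_s(): time.
- read_qpos(): joint angles.
- read_joint_vel(): joint speeds.
- read_effort(): joint torques, N m.
- read_eef_pos(): TCP position.
- read_tcp_rot(): TCP orientation.
- read_ft_force(): force on the tool from outside, world axes, zero at the start.
- read_ft_torque(): the same for the moment, N m.
- read_finger_gap(): finger opening in m.
- read_grasp_force(): force on a finger pad.
Only numpy, scipy, OpenCV 4.12 (cv2) and the standard library are available. Lean on these libraries where they do the work, as an engineer would, in place of code of your own. Each camera call takes 0.05 s, during which the arm holds its last target. There are 200 camera calls.

TASK

Put the kiln-wash sprayer away: first squeeze the red trigger of the spray gun fully against its spring for about half a second and let it spring back. Then screw the blue cap on the pot clockwise until it bottoms out, back it off a quarter turn so that the pot can breathe, and finish still gripping the cap there: do not let go of it. Leave the other things on the table where they are.

Things in the scene. Friction and masses are not known exactly. Their poses are not given: they have to be found in the camera images.
- gun: Spray gun lying on its side in a grey cradle fixed to the table (base plate 150 x 145 x 10 mm); origin on the table. In its own axes: metal barrel along x, nozzle to +x, at y = +55 mm, centre height 50 mm, diameter 28 mm (brass nozzle ring 36 mm); black grip along y from y = -57 to +47 mm, x = -22 to +2 mm, height 37 to 63 mm; red trigger beside it on the +x side.
- gun_grip (a point): Where to squeeze, axes as the gun's: gun frame x = 0, y = -15, height 50 mm. Take grip and trigger together from above, fingers closing along the gun's x. Here they measure 54 mm at rest (x = -22 to +32) and 39 mm squeezed (x = -22 to +17). Below it is only the base plate, and a post 16 mm wide under the grip at gun y = -48 mm.
- trigger (a joint): Trigger angle, rad: 0 at rest, 0.25 squeezed fully to its stop, towards the grip. The spring pushes back with about 3 N at rest and 8 N fully squeezed, at the trigger pad, and returns it when let go.
- trigger_pad (a point): Middle of the red trigger's front face, where a finger presses (gun frame at rest: x = 32, y = -15, height 50 mm). The trigger is a bar 8 mm thick and 18 mm high on a vertical pin at gun x = 28, y = 45 mm, reaching straight to y = -36 mm.
- pot: Upright steel pressure pot fixed to the table, diameter 90 mm (93 over its bands), 90 mm tall, then a shoulder 60 mm wide up to 98 mm and a brass threaded neck 33 mm wide; an outlet stub reaches 62 mm from the axis on its +y side at height 45 mm. Origin on the table, on the vertical axis of pot and cap. A red line on its top and side marks its -x side.
- cap (a joint): Angle of the screw cap about the vertical axis, rad: 0 = bottomed out on its stop, grows as it is unscrewed (anticlockwise from above), up to 6.28. It starts loosely threaded at 2.2 to 3.6. The cap rises 4 mm per turn and turns with about 0.08 N m of friction, and stays where it is left.
- cap_top (a point): Centre of the top of the blue knurled cap: diameter 45 mm, 28 mm tall, rim 125 mm and top 153 mm above the table when bottomed out. Grip it round its side from above, in any direction. The white line on its top points to the cap's own -x; it lies over the pot's red line when bottomed out.
- block: Bystander: cork sanding block 70 x 35 x 25 mm, origin at the centre of its underside.
- jar_blue: Bystander: blue jar of frit, diameter 54 mm, 75 mm tall, origin at the centre of its underside.
- jar_amber: Bystander: amber jar of frit, diameter 54 mm, 75 mm tall, origin at the centre of its underside.
- brush: Bystander: brush 200 mm long lying along its own x, about 20 mm thick, origin under its middle.
- dish: Bystander: white bowl, diameter 90 mm, 35 mm tall, origin at the centre of its underside.
- tile: Bystander: green glass tile 75 x 110 x 9 mm lying on a round white kiln batt, origin at the centre of its underside.

How it is judged:
By the outcome, as a careful person would: the job done as asked, in the order asked, and still so for the second after the job is handed in, while the arm keeps its last pose, push and grip.
It also fails if it takes over 61 s, if anything falls off the work surface, if the arm or the gripper's body presses on something with over 40 N, if the wrist force passes 120 N, or if a joint passes its speed limit or range.

## Working session

There is one attempt and no reset: what is moved stays moved. The work goes in short steps, each a Python script; the robot and the scene stay as the last script left them, time stands still between calls to the robot, and variables do not carry over. Pictures are saved under pics/ and viewed, at most 13 in all, crops included, and the job is handed in when it is done.

```bash
mkdir -p pics; ls; cat > h.py <<'E'
import numpy as np, cv2
from bench import *
def ray(cam,uv):
    p=camera_params(cam);K=np.array(p["K"]);T=np.array(p["camera_from_world"])
    R,t=T[:3,:3],T[:3,3]
    d=R.T@np.linalg.inv(K)@np.array([uv[0],uv[1],1.]);return -R.T@t,d/np.linalg.norm(d)
def at_z(cam,uv,z):
    o,d=ray(cam,uv);return o+d*(z-o[2])/d[2]
def tri(a,b):
    (o1,d1),(o2,d2)=ray(*a),ray(*b)
    s=np.linalg.lstsq(np.c_[d1,-d2],o2-o1,rcond=None)[0]
    p,q=o1+s[0]*d1,o2+s[1]*d2
    return (p+q)/2,np.linalg.norm(p-q)
def proj(cam,P):
    p=camera_params(cam);c=np.array(p["camera_from_world"])@np.r_[P,1];u=np.array(p["K"])@c[:3];return u[:2]/u[2]
def save(cam,name,box=None,s=1):
    im=read_camera(cam)[:,:,::-1]
    if box: im=im[box[1]:box[3],box[0]:box[2]]
    cv2.imwrite("pics/"+name,cv2.resize(im,None,fx=s,fy=s,interpolation=cv2.INTER_CUBIC))
E
python3 - <<'E'
from h import *
np.set_printoptions(precision=3,suppress=True)
for c in("scene","top"):
    save(c,c+"0.png",s=1.25)
    p=camera_params(c);print(c,ray(c,(320,200)),p["K"][0])
D={}
for n in["gun","gun_grip","trigger_pad","pot","cap_top","block","jar_blue","jar_amber","brush","dish","tile"]:
    for c in("scene","top"):
        r=tip_of(c,n);D[n,c]=r
        print(n,c,[(np.round(q["at"],1),round(q["confidence"],2)) for q in r[:2]])
    if D[n,"scene"] and D[n,"top"]: print("   ",*tri(("scene",D[n,"scene"][0]["at"]),("top",D[n,"top"][0]["at"])))
print(read_time_s(),read_tcp_rot())
E
```

```text
pics
scene (array([ 0.928, -0.565,  1.111]), array([-0.26 ,  0.472, -0.842])) [415.779   0.    321.777]
top (array([ 0.432, -0.033,  1.234]), array([ 0.185, -0.001, -0.983])) [371.4     0.    319.842]
gun scene [(array([251.9, 256.3]), 0.71)]
gun top [(array([372.1, 250.6]), 0.65)]
    [ 0.497 -0.207  0.   ] 0.0024642116648162
gun_grip scene [(array([241.8, 251.1]), 0.76)]
gun_grip top [(array([379.6, 251.8]), 0.92)]
    [ 0.489 -0.224  0.06 ] 0.003012957789631837
trigger_pad scene [(array([244.7, 255.5]), 0.63)]
trigger_pad top []
pot scene [(array([309.4, 167.2]), 0.68), (array([217.5, 331. ]), 0.32)]
pot top [(array([261.8, 254.2]), 0.62)]
    [ 0.485  0.161 -0.01 ] 0.009207240674196416
cap_top scene [(array([301.2, 133.8]), 0.46)]
cap_top top [(array([253.3, 250.2]), 0.59)]
    [0.481 0.151 0.169] 0.01199199128655645
block scene [(array([297.5, 207.5]), 0.78)]
block top [(array([253.2, 251.5]), 0.66), (array([306.4, 241.2]), 0.59)]
    [ 0.467  0.191 -0.28 ] 0.11086092678834118
jar_blue scene [(array([331.8, 229.2]), 0.56)]
jar_blue top [(array([252. , 250.4]), 0.72), (array([318. , 202.7]), 0.56)]
    [ 0.52   0.298 -0.634] 0.012974119114163527
jar_amber scene [(array([389.5, 226. ]), 0.86), (array([305.6, 134.2]), 0.52)]
jar_amber top [(array([289.4, 157.2]), 0.52)]
    [ 0.815  0.074 -0.003] 0.0014221431541610312
brush scene []
brush top [(array([175.9, 254.8]), 0.58)]
dish scene [(array([217.6, 332.7]), 0.79), (array([250.3, 255.1]), 0.69)]
dish top [(array([437. , 234.3]), 0.95)]
    [ 0.546 -0.429  0.006] 0.017309321049650633
tile scene [(array([350. , 286.1]), 0.71)]
tile top [(array([356.6, 165.7]), 0.66)]
    [ 0.79  -0.157 -0.004] 0.006116076498998936
1.2 [0.994 0.113 0.    0.   ]
```

View pics/scene0.png

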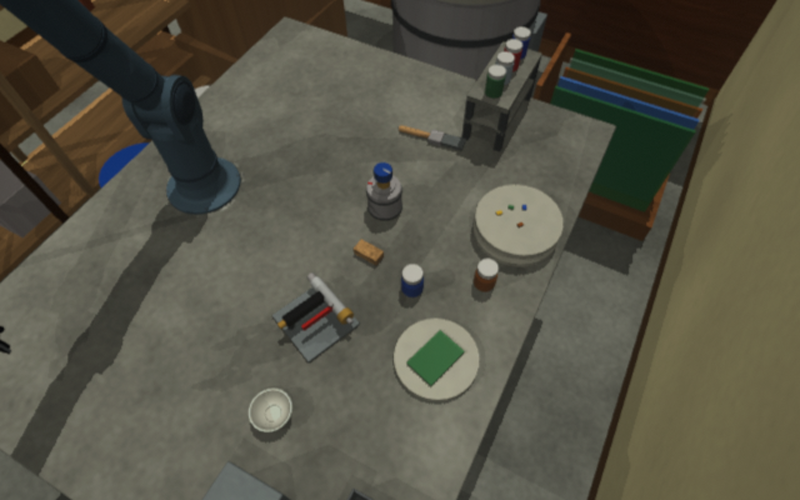

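View pics/top0.png

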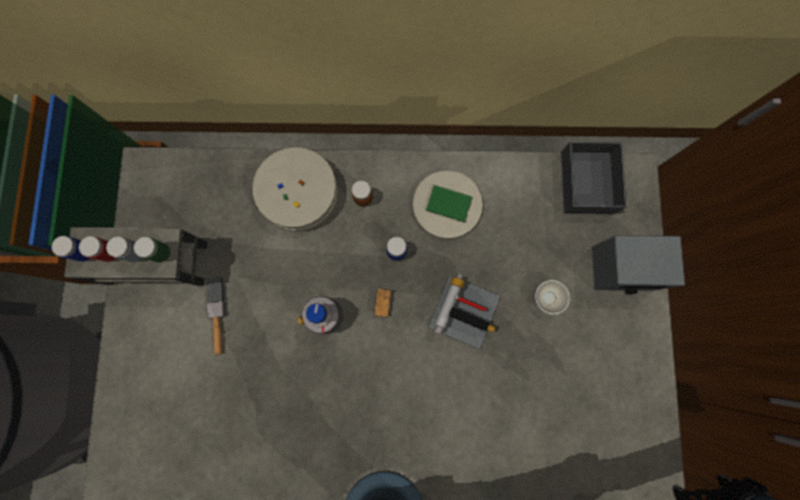

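The scene view shows the gun near (315,320), pot and cap near (383,190) in 800-px coordinates. The top view shows the gun at (466,310), nozzle up, and the cap at (317,313). Next I'll crop in closer on both.

```bash
python3 - <<'E'
from h import *
def crop(c,x,y,w,h,s):
    return cv2.resize(I[c][y:y+h,x:x+w],None,fx=s,fy=s,interpolation=cv2.INTER_CUBIC)
I={c:read_camera(c)[:,:,::-1] for c in("scene","top")}
for c in I: cv2.imwrite(c+"_raw.png",I[c])
a=np.hstack([crop("top",340,215,65,65,6),crop("scene",215,215,65,65,6)])
b=np.hstack([crop("top",235,230,39,20+15,10),crop("scene",285,125,39,35,10)])
m=np.vstack([a[:, :780],b[:200+150]]); cv2.imwrite("pics/zoom.png",cv2.resize(m,None,fx=.8,fy=.8)); print(m.shape)
E
```

```text
(740, 780, 3)
```

View pics/zoom.png

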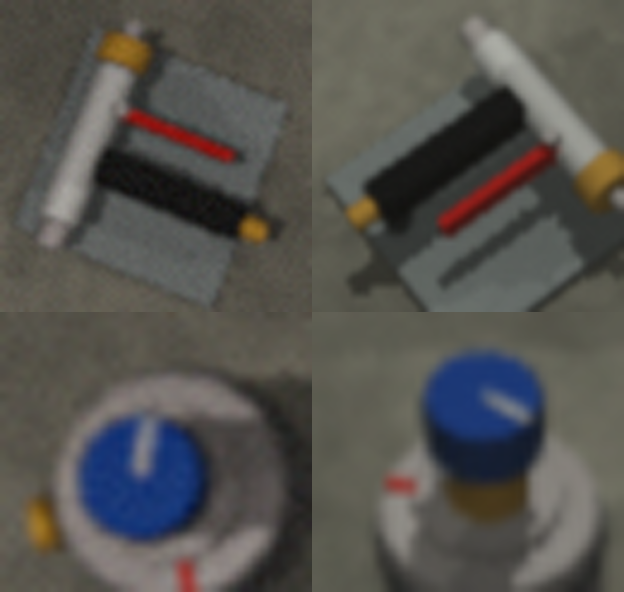

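```bash
cat > fit.py <<'E'
from h import *
from scipy.optimize import least_squares
np.set_printoptions(precision=4,suppress=True)
I={c:cv2.imread(c+"_raw.png") for c in("scene","top")}
S=8
def hull(c,P):
    uv=np.array([proj(c,p) for p in P]);
    m=np.zeros((400*S//1,640*S),np.uint8)
    return cv2.convexHull(((uv+.5)*S*16-8).astype(np.int32))
def mask(c,P):
    m=np.zeros((400*S,640*S),np.uint8);cv2.fillConvexPoly(m,hull(c,P),255,shift=4);return m
def stats(m,s):
    M=cv2.moments(m,False)
    return np.array([M["m10"]/M["m00"],M["m01"]/M["m00"]])/s+(.5/s-.5), .5*np.arctan2(2*M["mu11"],M["mu20"]-M["mu02"]), M["m00"]/255/s/s
def obs(c,box,f):
    x0,y0,x1,y1=box;h=I[c][y0:y1,x0:x1].astype(int);b,g,r=h[...,0],h[...,1],h[...,2]
    m=np.zeros((400,640),np.uint8);m[y0:y1,x0:x1]=255*f(r,g,b);return stats(m,1)
red=lambda r,g,b:(r>90)&(r>2*g)&(r>2*b); blue=lambda r,g,b:(b>60)&(b>1.5*r); 
GB={"top":(340,215,405,280),"scene":(215,215,280,285)};PB={"top":(240,235,265,262),"scene":(293,125,317,153)}
def cyl(p,ax,r,l):
    ax=np.array(ax,float);u=np.cross(ax,[.3,.5,.8]);u/=np.linalg.norm(u);v=np.cross(ax,u);t=np.linspace(0,6.28,24)
    return np.array([p+k*l*ax/2+r*(np.cos(a)*u+np.sin(a)*v) for k in(-1,1) for a in t])
def gunf(q):
    c,s=np.cos(q[2]),np.sin(q[2]);R=np.array([[c,-s,0],[s,c,0],[0,0,1]]);return lambda P:np.asarray(P)@R.T+[q[0],q[1],q[3] if len(q)>3 else 0]
def box(a,b): return np.array([[x,y,z] for x in(a[0],b[0]) for y in(a[1],b[1]) for z in(a[2],b[2])])
if __name__=="__main__":
    go={c:obs(c,GB[c],red) for c in I};co={c:obs(c,PB[c],blue) for c in I};print(go,co)
    def rg(q):
        w=gunf(q);e=[]
        for c in I:
            m=mask(c,w(box([24,-36,41],[32,45,59])));m[mask(c,w(cyl(np.array([0,55,50]),[1,0,0],14,120)/1)/1)>0]=0 if False else m[0,0]
            s=stats(m,S);e+=list(s[0]-go[c][0])+[15*np.sin(s[1]-go[c][1])]
        return e
    def rg_m(q):
        # metres
        w0=gunf(q);w=lambda P:w0(np.asarray(P)/1000);e=[]
        for c in I:
            m=mask(c,w(box([24,-36,41],[32,45,59])));m[mask(c,w(cyl(np.array([0,55,50.]),[1,0,0],14,120)))>0]=0
            s=stats(m,S);e+=list(s[0]-go[c][0])+[15*np.sin(s[1]-go[c][1])]
        return np.array(e)
    for n in(3,4):
        r=least_squares(rg_m,[.497,-.207,-.35,0][:n],diff_step=.01,x_scale=[.1,.1,.3,.1][:n]);print("gun",r.x,r.fun)
    def rc(q):
        e=[]
        for c in I: e+=list(stats(mask(c,cyl(np.array(q),[0,0,1],.0225,.028)),S)[0]-co[c][0])
        return np.array(e)
    r=least_squares(rc,[.48,.15,.141],diff_step=.01,x_scale=.1);print("cap centre",r.x,r.fun)
    P=r.x;print({c:stats(mask(c,cyl(P,[0,0,1],.0225,.028)),S)[2] for c in I})
    # white line on top face and red line on the pot
    for c in I:
        x0,y0,x1,y1=PB[c];h=I[c][y0:y1,x0:x1].astype(int);uv=stats(mask(c,cyl(P+[0,0,.014],[0,0,1],.019,1e-4)),1)
        ins=mask(c,cyl(P+[0,0,.014],[0,0,1],.020,1e-4))[S//2::S,S//2::S][y0:y1,x0:x1]>0
        wgt=np.clip(h[...,2]-60,0,None)*ins;yy,xx=np.mgrid[y0:y1,x0:x1]
        z=at_z(c,((xx*wgt).sum()/wgt.sum(),(yy*wgt).sum()/wgt.sum()),P[2]+.014)-P;print(c,"white",z,np.arctan2(z[1],z[0]))
        X0,Y0,X1,Y1=x0-12,y0-5,x1+15,y1+25;h=I[c][Y0:Y1,X0:X1].astype(int);m=(h[...,2]>1.5*h[...,1])&(h[...,2]>1.5*h[...,0])&(h[...,2]>70)
        yy,xx=np.mgrid[Y0:Y1,X0:X1]
        for z0 in(.09,): 
            z=at_z(c,(xx[m].mean(),yy[m].mean()),z0)-P;print(c,"red",m.sum(),xx[m].mean(),yy[m].mean(),z,np.arctan2(z[1],z[0]))
E
sed -i '/def rg(q)/,/return e$/d' fit.py; python3 fit.py
```

```text
{'scene': (array([251.8765, 253.6049]), np.float64(-0.6183760622091898), 81.0), 'top': (array([377.    , 242.8857]), np.float64(0.3890621393013074), 70.0)} {'scene': (array([305.6077, 135.2615]), np.float64(-0.08053969105093507), 130.0), 'top': (array([252.1564, 250.5922]), np.float64(-0.047020181903664984), 179.0)}Traceback (most recent call last):
  File "fit.py", line 36, in <module>
    r=least_squares(rg_m,[.497,-.207,-.35,0][:n],diff_step=.01,x_scale=[.1,.1,.3,.1][:n]);print("gun",r.x,r.fun)
    return func(*args, **kwargs)
    result = trf(vector_fun.fun, vector_fun.jac, x0, f0, J0, lb, ub, ftol, xtol,
                 gtol, max_nfev, x_scale, loss_function, tr_solver,
                 tr_options.copy(), verbose, callback=callback_wrapped)
    return trf_no_bounds(
        fun, jac, x0, f0, J0, ftol, xtol, gtol, max_nfev, x_scale,
        loss_function, tr_solver, tr_options, verbose, callback=callback)
    J = jac(x)
    self._update_jac()
    ~~~~~~~~~~~~~~~~^^
    self.J = self.jac_wrapped(xp_copy(self.x), f0=self.f)
             ~~~~~~~~~~~~~~~~^^^^^^^^^^^^^^^^^^^^^^^^^^^^
[... 906 characters left out ...]
    m=mask(c,w(box([24,-36,41],[32,45,59])));m[mask(c,w(cyl(np.array([0,55,50.]),[1,0,0],14,120)))>0]=0
                                               ~~~~^^^^^^^^^^^^^^^^^^^^^^^^^^^^^^^^^^^^^^^^^^^^^^^
  File "fit.py", line 11, in mask
    m=np.zeros((400*S,640*S),np.uint8);cv2.fillConvexPoly(m,hull(c,P),255,shift=4);return m
                                                            ~~~~^^^^^
  File "fit.py", line 7, in hull
    uv=np.array([proj(c,p) for p in P]);
                 ~~~~^^^^^
  File "h.py", line 15, in proj
    p=camera_params(cam);c=np.array(p["camera_from_world"])@np.r_[P,1];u=np.array(p["K"])@c[:3];return u[:2]/u[2]
ValueError: time passes only in moves, steps and waits
```

```bash
sed -i 's/^def ray/import functools\n_cp=camera_params\ncamera_params=functools.lru_cache(None)(_cp)\ndef ray/' h.py
sed -i 's/q\[3\] if/q[3]-.05 if/; s/-.35,0\]/-.35,.05]/; s/diff_step=.01/diff_step=.02/; s/^    m=np.zeros((400\*S\/\/1.*$//' fit.py; time python3 fit.py
```

```text
{'scene': (array([251.8765, 253.6049]), np.float64(-0.6183760622091898), 81.0), 'top': (array([377.    , 242.8857]), np.float64(0.3890621393013074), 70.0)} {'scene': (array([305.6077, 135.2615]), np.float64(-0.08053969105093507), 130.0), 'top': (array([252.1564, 250.5922]), np.float64(-0.047020181903664984), 179.0)}
gun [ 0.4889 -0.2069 -0.3853] [ 0.6032  0.6051 -0.1228 -0.2418  0.8542  0.0388]
gun [ 0.4901 -0.2076 -0.3869  0.0572] [ 0.4067 -0.11   -0.074   0.3336  0.3333  0.0683]
cap centre [0.4842 0.1601 0.1525] [ 0.2466 -0.0887  0.159   0.1989]
{'scene': 223.8125, 'top': 220.140625}
scene white [-0.0039  0.0061  0.014 ] 2.1345150627584077
scene red 5 295.6 146.2 [-0.0358 -0.008  -0.0625] -2.9219561261002593
top white [ 0.011 -0.002  0.014] -0.1804381821051873
top red 11 257.8181818181818 263.09090909090907 [-0.034  -0.0067 -0.0625] -2.947893340749888
real	0m7.507s
user	0m7.119s
sys	0m0.885s
```

```bash
cat > ov.py <<'E'
from fit import *
b60=lambda r,g,b:((b>60)&(b>1.5*r))|((b>110)&(b>r)&(b>1.15*r))
co={c:obs(c,PB[c],b60) for c in I}
def rc(q):
    e=[]
    for c in I: e+=list(stats(mask(c,cyl(np.array(q),[0,0,1],.0225,1e-4)),S)[0]-co[c][0])
    return np.array(e)
r=least_squares(rc,[.48,.15,.155],diff_step=.02,x_scale=.1);P=r.x;print("cap top",P,r.fun,{c:(co[c][2],stats(mask(c,cyl(P,[0,0,1],.0225,1e-4)),S)[2]) for c in I})
brass=lambda r,g,b:(r>90)&(g>.5*r)&(b<.5*r)
NB={"top":(355,218,375,233),"scene":(262,240,282,262)}
no={c:obs(c,NB[c],brass) for c in I};print("nozzle ring",tri(*[(c,no[c][0]) for c in I]),no)
q=[.491,-.207,-.386];w0=gunf(q);w=lambda A:w0(np.asarray(A)/1000);print("expected ring",w([[50,55,50],[42,55,50]]))
T=[]
for c in I:
    x0,y0,x1,y1=(340,215,405,280) if c=="top" else(215,215,280,280);s=6
    im=cv2.resize(I[c][y0:y1,x0:x1],None,fx=s,fy=s,interpolation=cv2.INTER_CUBIC)
    for A in(w(box([24,-36,41],[32,45,59])),w(box([-22,-57,37],[2,47,63])),w(box([-75,-72.5,0],[75,72.5,10]))[1::2],w(cyl(np.array([0,55,50.]),[1,0,0],14,90))):
        uv=np.array([proj(c,p) for p in A]);h=cv2.convexHull((((uv+.5-[x0,y0])*s)).astype(np.int32));cv2.polylines(im,[h],True,(0,255,0),1)
    T.append(im)
cv2.imwrite("pics/ov1.png",np.hstack(T))
E
python3 ov.py
```

```text
cap top [0.485  0.1605 0.1529] [ 0.3625 -0.1238  0.2443  0.2715] {'scene': (138.0, 131.90625), 'top': (193.0, 191.78125)}
nozzle ring (array([ 0.5722, -0.1804,  0.0627]), np.float64(0.003297003468911542)) {'scene': (array([275.3906, 250.5938]), np.float64(-0.6107296505147013), 64.0), 'top': (array([365.5472, 225.0755]), np.float64(0.3218293938785912), 53.0)}
expected ring [[ 0.558  -0.1749  0.05  ]
 [ 0.5506 -0.1719  0.05  ]]
```

View pics/ov1.png

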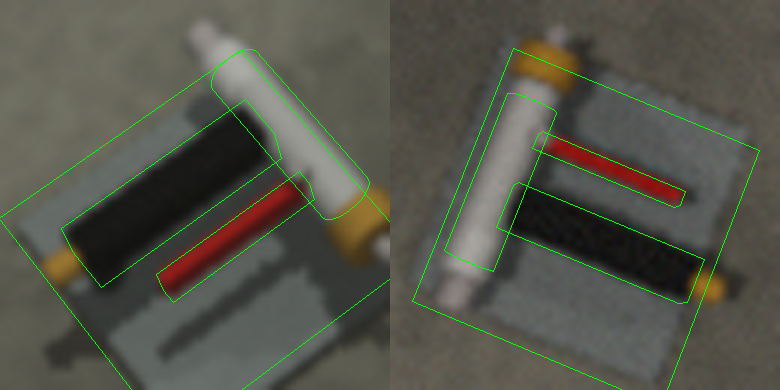

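The overlay (scene on the left, top on the right) matches the trigger and grip to about 1–2 mm in both views, so the gun pose is good. Next, squeeze the trigger.

```bash
cat >> h.py <<'E'
from scipy.spatial.transform import Rotation as Ro
def down(yaw):  # tool y along world heading yaw, tool z down
    y=np.array([np.cos(yaw),np.sin(yaw),0]);z=np.array([0,0,-1.]);return Ro.from_matrix(np.c_[np.cross(y,z),y,z]).as_quat()
def heading():
    m=Ro.from_quat(read_tcp_rot()).as_matrix();return np.arctan2(m[1,1],m[0,1])
E
python3 - <<'E'
from h import *
np.set_printoptions(precision=4,suppress=True)
print(read_time_s(),read_qpos())
p=np.array([.483,-.220,.05])
best=None
for k in(0,np.pi):
    q=inverse_kinematics(list(p+[0,0,.1]),list(down(-.386+k)));print(k,q)
    if q is not None and (best is None or abs(q[6])<abs(best[1][6])): best=(k,q)
o=list(down(-.386+best[0]))
move_ptp(list(p+[0,0,.1]),o);print(read_time_s(),read_finger_gap())
movel(list(p),o,speed=.12);print(read_time_s(),read_eef_pos(),read_ft_force())
move_gripper(.046,30);print("46",read_time_s(),read_finger_gap(),read_grasp_force(),read_ft_force())
E
```

```text
1.3 [ 1.2462  0.3829  0.0439  1.5979 -0.0179  1.1612 -0.0498]
0 [ 0.7338  0.2635 -0.4337  1.9272  0.1323  0.9784 -0.1468]
3.141592653589793 [-0.705   0.6483  1.3867  1.9856 -0.7141  1.1347 -2.5403]
3.2417 0.0849554048810645
4.225 [ 0.4838 -0.2203  0.0507] [0.3583 0.0902 0.3998]
46 4.7 0.04613669968597757 0.0 [ 0.36   -0.1569  0.4748]
```

```bash
python3 - <<'E'
from h import *
I={c:read_camera(c)[:,:,::-1] for c in("scene","top")}
f=lambda c,x,y:cv2.resize(I[c][y:y+70,x:x+70],None,fx=5,fy=5,interpolation=cv2.INTER_CUBIC)
cv2.imwrite("pics/g1.png",np.hstack([f("top",338,213),f("scene",210,205)]))
print(read_time_s(),read_finger_gap(),read_grasp_force(),read_ft_force(),read_eef_pos())
E
```

```text
4.8 0.045749115256956734 0.0 [0.35739529 0.68455467 0.13989953] [ 0.48297558 -0.22001125  0.05003338]
```

View pics/g1.png

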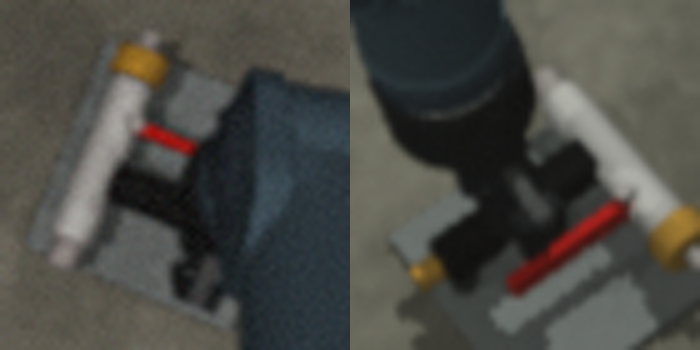

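The trigger hasn't moved (end at (515,283) in the scene crop), and the front finger looks like it's between the grip and the trigger. Next I'll compare projected finger positions with the image.

```bash
python3 - <<'E'
from h import *
I={c:read_camera(c)[:,:,::-1] for c in("scene","top")}
p=np.array(read_eef_pos());M=Ro.from_quat(read_tcp_rot()).as_matrix();print(M.round(3),heading())
T=[]
for c,x,y in(("scene",215,200),("top",345,215)):
    s=7;im=cv2.resize(I[c][y:y+65,x:x+55],None,fx=s,fy=s,interpolation=cv2.INTER_CUBIC)
    im=np.clip(im.astype(int)*2,0,255).astype(np.uint8)
    for v,col in((0,(255,255,255)),(.023,(0,255,0)),(-.023,(255,255,0)),(.0375,(0,255,0)),(-.0375,(255,255,0))):
        a,b=[tuple((((proj(c,p+M[:,1]*v+M[:,2]*t)+.5-[x,y])*s)).astype(int).tolist()) for t in(0.019,-.05)];print(c,v,a,b)
        cv2.line(im,a,b,col,1)
    T.append(im)
cv2.imwrite("pics/g2.png",np.hstack(T))
E
```

```text
[[ 0.376  0.926 -0.   ]
 [ 0.926 -0.376 -0.   ]
 [-0.    -0.    -1.   ]] -0.38598244635794204
scene 0 (200, 377) (170, 300)
scene 0.023 (232, 416) (204, 341)
scene -0.023 (168, 338) (137, 260)
scene 0.0375 (253, 441) (225, 367)
scene -0.0375 (149, 314) (117, 235)
top 0 (229, 278) (254, 272)
top 0.023 (247, 232) (273, 223)
top -0.023 (211, 325) (234, 321)
top 0.0375 (258, 203) (285, 192)
top -0.0375 (199, 354) (222, 353)
```

View pics/g2.png

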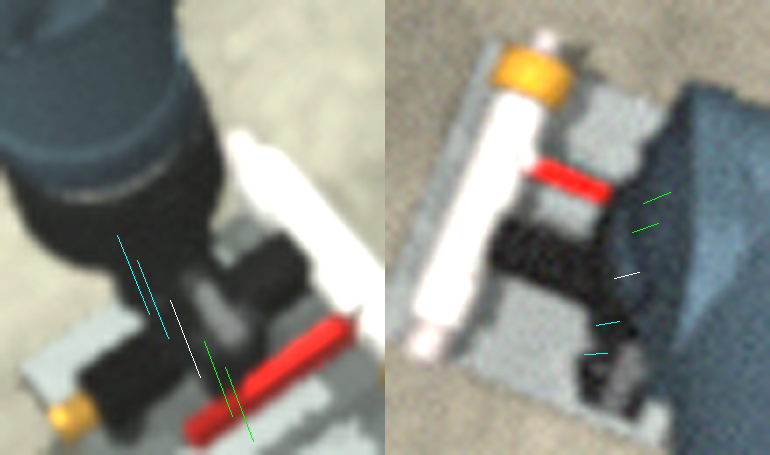

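```bash
python3 - <<'E'
from h import *
np.set_printoptions(precision=3,suppress=True)
for c in("scene","top"): print(c,proj(c,[.146,-.633,.215]),proj(c,[.146,-.633,.196]))
for g in(.043,.040):
    move_gripper(g,20);print(g,read_time_s(),read_finger_gap(),read_grasp_force(),read_ft_force(),read_ft_torque())
I={c:read_camera(c)[:,:,::-1] for c in("scene","top")}
a=np.hstack([cv2.resize(I[c][y:y+75,x:x+75],None,fx=5,fy=5,interpolation=cv2.INTER_CUBIC) for c,x,y in(("scene",210,200),("top",338,213))])
move_gripper(.085);movel([.483,-.220,.15],speed=.15);print(read_time_s(),read_ft_force())
J={c:read_camera(c)[:,:,::-1] for c in("scene","top")}
b=np.hstack([cv2.resize(J[c][y:y+75,x:x+75],None,fx=5,fy=5,interpolation=cv2.INTER_CUBIC) for c,x,y in(("scene",205,180),("top",338,213))])
cv2.imwrite("pics/g3.png",np.clip(np.vstack([a,b])[:,:].astype(int)*1.8,0,255)[:600+150][::1,:])
im=cv2.imread("pics/g3.png");cv2.imwrite("pics/g3.png",cv2.resize(im,None,fx=.8,fy=.8))
E
```

```text
scene [ -0.314 304.412] [  5.263 307.154]
top [550.587 384.733] [546.142 382.528]
0.043 5.1167 0.04311275377187714 0.0 [ 0.346 -0.177 -0.134] [-0.001  0.025  0.02 ]
0.04 5.3333 0.040303425914549613 0.0 [-0.582  0.058 -0.42 ] [ 0.049 -0.065 -0.012]
6.7667 [-1.215 -0.362 -0.235][ WARN:0@6.181] global loadsave.cpp:1063 imwrite_ Unsupported depth image for selected encoder is fallbacked to CV_8U.
```

View pics/g3.png

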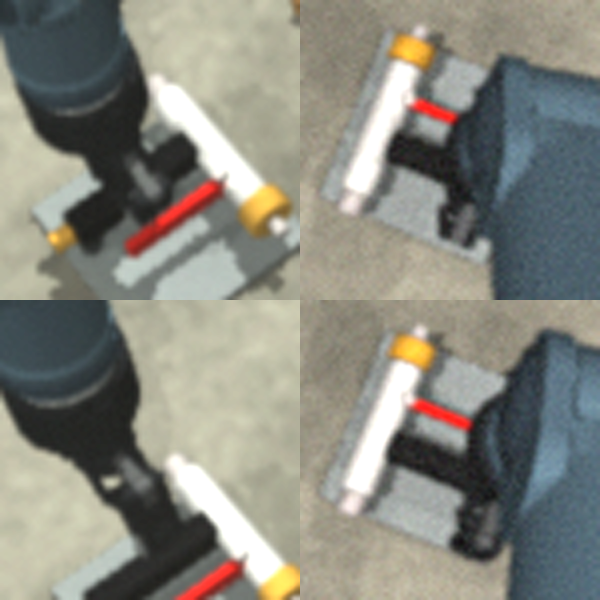

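Both views suggest the fingertips ended above the trigger, with no contact force. I'll probe lower in steps and watch the force.

```bash
python3 - <<'E'
from h import *
np.set_printoptions(precision=3,suppress=True)
g=lambda c,x,y,n:cv2.resize(read_camera(c)[y:y+n,x:x+n,::-1],None,fx=6,fy=6,interpolation=cv2.INTER_CUBIC)
p=[.483,-.220,.048]
movel(p,speed=.15)
T=[g("scene",215,205,65)]
for z in(.048,.042,.036):
    movel([p[0],p[1],z],speed=.1);f0=read_ft_force()
    move_gripper(.046,20);pause(.1);f=read_ft_force()
    print(z,read_time_s(),read_eef_pos(),read_finger_gap(),read_grasp_force(),np.array(f0),np.array(f))
    if np.linalg.norm(np.array(f)-f0)>2.5 or z==.036: break
    move_gripper(.085)
T.append(g("scene",215,205,65))
cv2.imwrite("pics/g4.png",np.clip(np.hstack(T).astype(int)*2,0,255).astype(np.uint8))
E
```

```text
0.048 8.5667 [ 0.483 -0.22   0.048] 0.04615414136067396 0.0 [ 0.315 -1.245  0.269] [-0.135 -0.384  0.838]
0.042 9.8583 [ 0.483 -0.22   0.042] 0.04629697425598677 0.0 [-0.998  0.002 -0.222] [ 0.133  0.137 -0.402]
0.036 11.15 [ 0.485 -0.221  0.038] 0.04621286772503761 6.63853444653796 [ 0.027  0.362 -0.918] [ 0.608 -0.65   5.317]
```

View pics/g4.png

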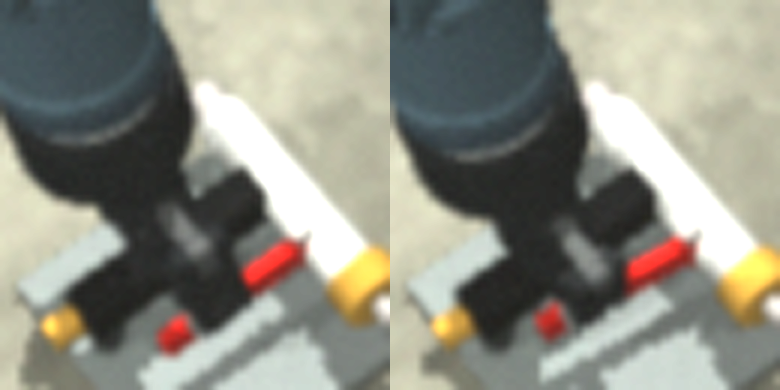

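The trigger's lower end moved from (172,335) to (158,320), so at z=0.036 the finger does push it. The fingertip still looks higher than expected. I'll work out its real height from the pixels.

```bash
python3 - <<'E'
from h import *
M=Ro.from_quat(read_tcp_rot()).as_matrix()
for p,tip,vs in(((.483,-.22,.048),(250.8,259.2),(.043,.05,.057)),((.485,-.221,.038),(250,253.3),(.023,.030,.037))):
    for v in vs:
        for t in(-.02,-.01,0,.01,.019): print(v,t,proj("scene",np.array(p)+M[:,1]*v+M[:,2]*t).round(1),"seen",tip)
print(read_time_s(),read_eef_pos(),read_finger_gap(),read_grasp_force(),read_ft_force())
E
```

```text
0.043 -0.02 [249.8 258.4] seen (250.8, 259.2)
0.043 -0.01 [250.4 260. ] seen (250.8, 259.2)
0.043 0 [250.9 261.5] seen (250.8, 259.2)
0.043 0.01 [251.5 262.9] seen (250.8, 259.2)
0.043 0.019 [252.  264.3] seen (250.8, 259.2)
0.05 -0.02 [251.3 260.2] seen (250.8, 259.2)
0.05 -0.01 [251.8 261.7] seen (250.8, 259.2)
0.05 0 [252.4 263.2] seen (250.8, 259.2)
0.05 0.01 [252.9 264.7] seen (250.8, 259.2)
0.05 0.019 [253.4 266. ] seen (250.8, 259.2)
0.057 -0.02 [252.7 262. ] seen (250.8, 259.2)
0.057 -0.01 [253.3 263.5] seen (250.8, 259.2)
0.057 0 [253.8 265. ] seen (250.8, 259.2)
0.057 0.01 [254.4 266.5] seen (250.8, 259.2)
0.057 0.019 [254.8 267.8] seen (250.8, 259.2)
0.023 -0.02 [246.6 255.5] seen (250, 253.3)
0.023 -0.01 [247.2 257. ] seen (250, 253.3)
0.023 0 [247.8 258.6] seen (250, 253.3)
0.023 0.01 [248.4 260. ] seen (250, 253.3)
0.023 0.019 [248.9 261.4] seen (250, 253.3)
0.03 -0.02 [248.1 257.3] seen (250, 253.3)
0.03 -0.01 [248.6 258.8] seen (250, 253.3)
0.03 0 [249.2 260.3] seen (250, 253.3)
0.03 0.01 [249.8 261.8] seen (250, 253.3)
0.03 0.019 [250.3 263.1] seen (250, 253.3)
0.037 -0.02 [249.5 259. ] seen (250, 253.3)
0.037 -0.01 [250.1 260.5] seen (250, 253.3)
0.037 0 [250.6 262. ] seen (250, 253.3)
0.037 0.01 [251.2 263.5] seen (250, 253.3)
0.037 0.019 [251.7 264.8] seen (250, 253.3)
11.2 [ 0.48491818 -0.22080075  0.03773977] 0.04589648224877816 6.63468623184599 [-2.14338741e-01 -2.95858789e-03  5.13034218e+00]
```

```bash
python3 - <<'E'
from h import *
np.set_printoptions(precision=3,suppress=True)
def st(s): print(s,round(read_time_s(),2),np.array(read_eef_pos()),round(read_finger_gap(),4),round(read_grasp_force(),1),np.array(read_ft_force()),flush=True)
move_gripper(.085);movel([.483,-.22,.028],speed=.1);st("open")
for g in(.055,.048,.043,.039):
    move_gripper(g,30);st(g)
    if abs(read_ft_force()[2])>15: break
I=read_camera("scene")
cv2.imwrite("pics/g5.png",np.clip(cv2.resize(I[205:270,215:280,::-1],None,fx=6,fy=6,interpolation=cv2.INTER_CUBIC).astype(int)*2,0,255).astype(np.uint8))
E
```

```text
open 11.93 [ 0.482 -0.22   0.027] 0.085 0.0 [-0.342 -0.442  0.559]
0.055 12.33 [ 0.486 -0.221  0.029] 0.0552 2.3 [ 4.243 -2.198  0.582]
0.048 12.57 [ 0.486 -0.221  0.03 ] 0.0482 3.6 [ 4.731 -2.525  5.841]
0.043 12.8 [ 0.483 -0.22   0.029] 0.0433 7.9 [ 0.42  -0.83   9.706]
0.039 13.02 [ 0.482 -0.22   0.03 ] 0.0397 27.9 [-2.243  1.448 15.893]
```

View pics/g5.png

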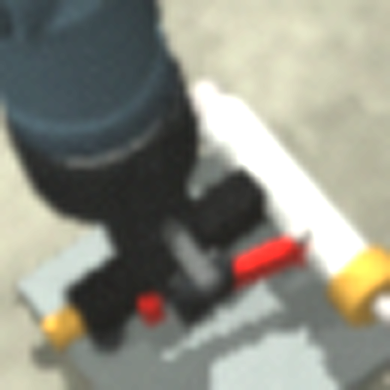

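```bash
python3 - <<'E'
from h import *
np.set_printoptions(precision=3,suppress=True)
def st(s): print(s,round(read_time_s(),2),np.array(read_eef_pos()),round(read_finger_gap(),4),round(read_grasp_force(),1),np.array(read_ft_force()),flush=True)
move_gripper(.034,45);st("full");pause(.3);st("held")
move_gripper(.085,45);pause(.3);st("open")
movel([.483,-.22,.15],speed=.15);movel([.483,-.22,.25],speed=.25)
move_ptp([.40,-.38,.30],list(down(-.386)));st("clear")
I=read_camera("scene");m=lambda f:0
h=I[215:285,215:280].astype(int);r,g,b=h[...,0],h[...,1],h[...,2];k=(r>90)&(r>2*g)&(r>2*b);yy,xx=np.nonzero(k)
print("trigger blob",xx.mean()+215,yy.mean()+215,len(xx),"(rest 251.88 253.60 81)")
# cap line via both views
print([ (c,[(np.round(q["at"],1),q["confidence"]) for q in tip_of(c,"cap_top")[:1]]) for c in("scene",)])
for h0 in np.arange(-np.pi,np.pi,.4):
    q=inverse_kinematics([.485,.1605,.25],list(down(h0)));print(round(h0,2),None if q is None else np.array(q))
E
```

```text
full 13.28 [ 0.482 -0.22   0.03 ] 0.0395 42.3 [-2.808  0.951 16.609]
held 13.58 [ 0.482 -0.22   0.03 ] 0.0393 42.3 [-2.701  0.7   16.407]
open 14.4 [ 0.483 -0.22   0.028] 0.0847 0.0 [ 0.43  -0.015  0.394]
clear 16.69 [ 0.401 -0.378  0.298] 0.0852 0.0 [0.699 0.369 0.302]
trigger blob 252.25555555555556 253.4111111111111 90 (rest 251.88 253.60 81)
[('scene', [(array([305.8, 136.5]), 0.56)])]
-3.14 [ 0.689  0.283 -1.233  1.846  0.286  1.214  2.508]
-2.74 [-1.631  0.276  1.43   1.928 -0.295  1.189 -2.836]
-2.34 [ 0.376  0.164 -0.84   1.855  0.132  1.18  -2.849]
-1.94 [ 0.451  0.181 -0.926  1.852  0.156  1.184 -2.468]
-1.54 [ 0.468  0.186 -0.946  1.852  0.162  1.185 -2.073]
-1.14 [ 0.491  0.193 -0.975  1.851  0.172  1.187 -1.681]
-0.74 [ 0.501  0.195 -0.985  1.851  0.175  1.187 -1.284]
-0.34 [ 0.516  0.2   -1.004  1.85   0.182  1.189 -0.889]
0.06 [ 0.541  0.208 -1.034  1.849  0.193  1.191 -0.498]
0.46 [ 0.565  0.218 -1.065  1.849  0.205  1.193 -0.108]
0.86 [ 0.59   0.228 -1.097  1.848  0.218  1.196  0.282]
1.26 [ 0.588  0.227 -1.094  1.848  0.217  1.196  0.683]
1.66 [ 0.505  0.197 -0.991  1.85   0.177  1.188  1.115]
2.06 [ 0.504  0.196 -0.989  1.851  0.177  1.188  1.515]
2.46 [ 0.477  0.188 -0.958  1.851  0.166  1.186  1.924]
2.86 [ 0.689  0.283 -1.233  1.846  0.286  1.214  2.225]
```

Trigger sequence done: the gap stalled at 39.3 mm under load, and the blob is back at its rest position. Next is the cap, approached at the heading that leaves the wrist room to turn clockwise.

```bash
python3 - <<'E'
from h import *
np.set_printoptions(precision=3,suppress=True)
def st(s): print(s,round(read_time_s(),2),np.array(read_eef_pos()),round(read_finger_gap(),4),round(read_grasp_force(),1),np.array(read_ft_force()),np.array(read_ft_torque()),flush=True)
o=list(down(2.4))
move_ptp([.485,.1605,.25],o);st("above");print(np.array(read_qpos()))
movel([.485,.1605,.135],o,speed=.12);st("135")
if abs(read_ft_force()[2])<4: movel([.485,.1605,.122],o,speed=.08);st("122")
move_gripper(.047,20);st("47")
move_gripper(.04,20);st("grip20")
J={c:read_camera(c)[:,:,::-1] for c in("scene","top")}
cv2.imwrite("pics/c1.png",np.clip(np.hstack([cv2.resize(J[c][y:y+65,x:x+65],None,fx=6,fy=6,interpolation=cv2.INTER_CUBIC) for c,x,y in(("scene",270,105),("top",220,220))]).astype(int)*1.8,0,255).astype(np.uint8))
E
```

```text
above 18.77 [0.486 0.159 0.25 ] 0.0852 0.0 [ 0.49   0.319 -0.588] [-0.003 -0.006  0.001]
[ 0.488  0.191 -0.968  1.851  0.17   1.187  1.862]
135 19.88 [0.486 0.161 0.136] 0.0851 0.0 [-0.313 -0.416  1.359] [-0.001 -0.009 -0.011]
122 20.2 [0.484 0.16  0.121] 0.0847 0.0 [ 0.451 -0.23  -0.056] [-0.006  0.005 -0.014]
47 20.67 [0.485 0.161 0.122] 0.0472 1.3 [-2.528  0.75   2.376] [ 0.422  0.478 -0.002]
grip20 20.88 [0.484 0.162 0.123] 0.0442 20.2 [-4.246  2.615  6.104] [0.459 1.049 0.01 ]
```

View pics/c1.png

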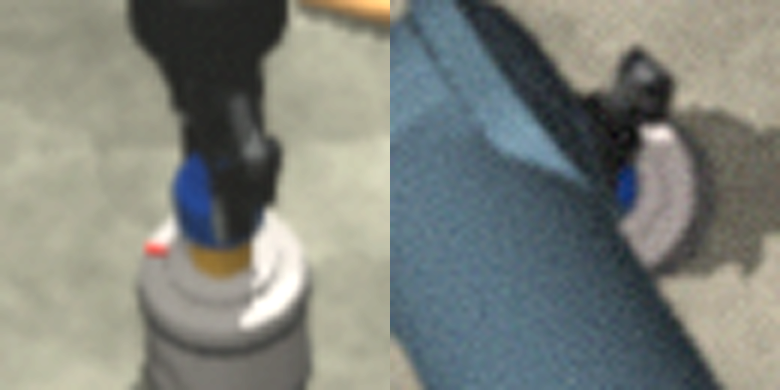

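The fingers hold the cap's side (gap 44 mm), tips near its lower rim. Next: recentre by the 1.8 mm the grasp revealed and screw in, watching the moment.

```bash
cat > turn.py <<'E'
from h import *
np.set_printoptions(precision=3,suppress=True)
C=np.array([.4837,.1617,.1225])
def st(s):
    print(s,round(read_time_s(),2),np.array(read_eef_pos()),"hd",round(heading(),3),"q7",round(read_qpos()[6],3),round(read_finger_gap(),4),round(read_grasp_force(),1),np.array(read_ft_force()),"Mz",round(read_ft_torque()[2],3),flush=True)
E
python3 - <<'E'
from turn import *
movel(list(C),list(down(2.4)),speed=.02);st("centre")
move_gripper(.035,45);st("grip45")
h=2.4
for i in range(6):
    h-=.2;movel(list(C-[0,0,.004*(2.4-h)/6.283]),list(down(h)),speed=.05);st(round(h,2))
    if abs(read_ft_torque()[2])>.5 or np.linalg.norm(read_ft_force())>25: break
E
```

```text
centre 21.23 [0.484 0.162 0.123] hd 2.4 q7 1.71 0.0444 21.1 [-1.504  2.248  2.444] Mz 0.056
grip45 21.45 [0.484 0.162 0.123] hd 2.4 q7 1.71 0.0432 45.1 [-3.453  1.81   5.164] Mz 0.037
2.2 21.8 [0.484 0.162 0.123] hd 2.203 q7 1.53 0.043 45.2 [-2.429  1.531  5.511] Mz -0.075
2.0 22.15 [0.484 0.162 0.123] hd 2.003 q7 1.347 0.0432 45.2 [-2.57   1.99   4.882] Mz -0.053
1.8 22.5 [0.484 0.162 0.122] hd 1.803 q7 1.163 0.0429 45.2 [-2.164  1.711  6.111] Mz -0.058
1.6 22.85 [0.484 0.162 0.122] hd 1.603 q7 0.977 0.0433 45.2 [-2.809  2.007  5.332] Mz -0.099
1.4 23.2 [0.484 0.162 0.122] hd 1.403 q7 0.79 0.0432 45.2 [-2.523  0.974  5.858] Mz -0.062
1.2 23.55 [0.484 0.162 0.122] hd 1.203 q7 0.603 0.0428 45.2 [-2.869  1.39   5.263] Mz -0.127
```

```bash
python3 - <<'E'
from turn import *
h=1.2
while h>-.9:
    h-=.2 if h>.1 else .06
    movel(list(C-[0,0,.004*(2.4-h)/6.283]),list(down(h)),speed=.05)
    m=read_ft_torque()[2]
    if h<.1 or abs(m)>.2: st(round(h,2))
    if abs(m)>.4: break
E
```

```text
0.0 25.65 [0.484 0.162 0.121] hd 0.003 q7 -0.533 0.0431 45.3 [-3.855  1.562  5.675] Mz -0.1
-0.06 25.9 [0.484 0.162 0.121] hd -0.056 q7 -0.591 0.0431 45.3 [-2.278  1.441  6.042] Mz -0.137
-0.12 26.15 [0.484 0.162 0.121] hd -0.116 q7 -0.648 0.0431 45.3 [-3.166  1.683  5.451] Mz -0.094
-0.18 26.4 [0.484 0.162 0.121] hd -0.176 q7 -0.705 0.0435 45.3 [-3.391  1.403  6.511] Mz -0.066
-0.24 26.65 [0.484 0.162 0.121] hd -0.237 q7 -0.762 0.0433 45.3 [-2.764  2.021  5.297] Mz -0.104
-0.3 26.9 [0.484 0.162 0.121] hd -0.297 q7 -0.82 0.0429 45.3 [-2.58   1.092  6.012] Mz -0.083
-0.36 27.15 [0.484 0.162 0.121] hd -0.356 q7 -0.877 0.0433 45.3 [-2.444  1.24   6.509] Mz -0.019
-0.42 27.4 [0.483 0.161 0.121] hd -0.414 q7 -0.933 0.0427 45.6 [-4.056 -0.144  7.546] Mz 0.468
```

```bash
python3 - <<'E'
from turn import *
g=lambda h:movel(list(C-[0,0,.004*(2.4-h)/6.283]),list(down(h)),speed=.05)
for h in(-.44,-.46,-.44,-.42,-.40,-.38,-.36,-.34): g(h);st(h)
E
```

```text
-0.44 27.65 [0.483 0.161 0.121] hd -0.431 q7 -0.95 0.0432 45.6 [-4.088 -0.371  8.008] Mz 0.928
-0.46 27.9 [0.483 0.161 0.121] hd -0.448 q7 -0.968 0.0433 45.6 [-4.829 -0.35   7.513] Mz 1.431
-0.44 28.15 [0.483 0.161 0.121] hd -0.431 q7 -0.95 0.0433 45.6 [-3.656 -0.579  6.746] Mz 0.98
-0.42 28.4 [0.483 0.161 0.121] hd -0.413 q7 -0.933 0.0431 45.6 [-4.179 -0.285  7.024] Mz 0.435
-0.4 28.65 [0.483 0.161 0.121] hd -0.396 q7 -0.915 0.043 45.6 [-3.988  0.205  7.508] Mz 0.053
-0.38 28.9 [0.483 0.161 0.121] hd -0.376 q7 -0.896 0.0433 45.6 [-4.409  0.159  7.725] Mz 0.059
-0.36 29.15 [0.483 0.161 0.121] hd -0.356 q7 -0.877 0.0433 45.6 [-3.987  0.63   7.966] Mz 0.034
-0.34 29.4 [0.483 0.161 0.121] hd -0.336 q7 -0.858 0.0435 45.6 [-3.533  0.336  6.968] Mz 0.008
```

The stop is clear: elastic, no slip, and unloads at heading ≈ -0.396. Back off to +1.175.

```bash
python3 - <<'E'
from turn import *
g=lambda h:movel(list(C-[0,0,.004*(2.4-h)/6.283]),list(down(h)),speed=.05)
for h in list(np.linspace(-.34,1.175,9)[1:]): g(h)
st("end");pause(.5);st("still")
J=read_camera("scene")[:,:,::-1];cv2.imwrite("pics/c2.png",np.clip(cv2.resize(J[105:170,260:350],None,fx=6,fy=6,interpolation=cv2.INTER_CUBIC).astype(int)*1.8,0,255).astype(np.uint8))
h=J[215:285,215:280].astype(int);b,gg,r=h[...,0],h[...,1],h[...,2];yy,xx=np.nonzero((r>90)&(r>2*gg)&(r>2*b));print("trigger",xx.mean()+215,yy.mean()+215)
E
```

```text
end 32.13 [0.485 0.162 0.122] hd 1.171 q7 0.574 0.0431 45.3 [-0.06   1.315  5.762] Mz 0.106
still 32.63 [0.485 0.162 0.122] hd 1.174 q7 0.576 0.0434 45.3 [ 1.185 -0.627  5.107] Mz -0.034
trigger 252.30769230769232 253.39560439560438
```

View pics/c2.png

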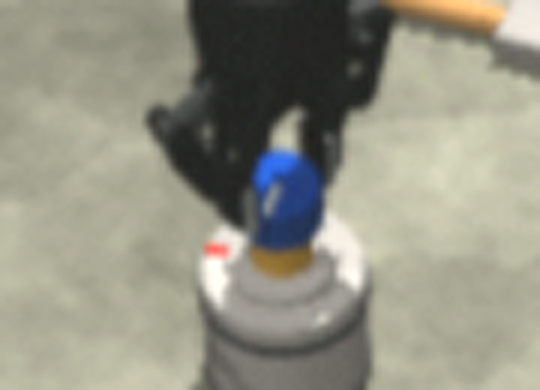

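The picture shows the cap held between both fingers. Its white line at (270,195) points toward world -y, a quarter turn anticlockwise from the pot's red line at (217,248).

```bash
python3 -c "
from bench import *
print(sign_off())"
```

```text
the job is handed in; nothing more can be done
None
```

I squeezed the trigger to its stop for about half a second (after a few partial or missed tries) and it sprang back; the cap was then screwed to its stop, backed off a quarter turn and is still gripped, and the job was handed in at about 33 s.

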